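# Lay the long gauge bar against the stop rail

### The job

Two square steel gauge bars lie askew on the bench in front of the angle-iron stop rail. Gently push the longer bar across the bench, at one point and then the other, until it lies flat, parallel and close against the near face of the rail, then let go of it. Slide it, do not lift it, and leave the shorter bar where it is.

Things in the scene. Friction and masses are not known exactly. Their poses are not given: they have to be found in the camera images.
- long_bar_centre (a point): longer gauge bar: plain grey steel, 30 x 30 mm section, 180 mm long, 0.3 to 0.65 kg, loose, two small holes in its top. The point is its centre, 15 mm above the bench; its y axis runs along it, its x axis across it towards the rail. It starts up to 20 degrees askew to the rail either way, its centre 9 to 12 cm in front of it, left or right of the shorter bar
- short_bar_centre (a point): the shorter gauge bar, a bystander to leave alone: same steel and 30 x 30 mm section, 110 mm long, loose, 19 cm or more from the longer bar from centre to centre. The point is its centre, 15 mm above the bench; its own y axis runs along its length
- rail_face (a point): stop rail: dark angle iron fixed to the bench behind the bars, 400 mm long, upright leg 45 mm high, foot on the far side. The point is on its flat near face (towards bars and robot), mid-length, 15 mm above the bench; y axis along the rail, x axis horizontal through the face, away from the bars. It runs across in front of the robot, turned 2 to 21 degrees, left end nearer the robot
- wheel_centre (a point): obstacle: the grey car wheel standing fixed at the right of the bars, upright, its axle nearly along the robot's y direction. The point is its centre, 204 mm above the bench; it is 400 mm across and lies within 210 mm of this point in x and 105 mm in y. Keep arm and gripper clear of it: pass above it or on the robot's side

How it is judged (in metres and radians):
At the end, for the whole second after the job is handed in: The longer bar lies flat on the bench against the near face of the rail: its side within 10 mm of the face at its middle, parallel to the rail within 10 degrees, its middle within 200 mm of the rail's middle along the rail (x of long_bar_centre in the frame of rail_face between -0.025 and 0 m and y of long_bar_centre in the frame of rail_face between -0.2 and 0.2 m and angle between the y axis of long_bar_centre and the y axis of rail_face, either way round below 0.175 rad and angle between long_bar_centre's own z axis and vertical below 0.1 rad and height (world z) of long_bar_centre below 0.02 m); the robot touches nothing.
It fails at once if the longer bar is rammed into the rail with over 60 N (contact force between long_bar and rail above 60 N).
It fails at once if the shorter bar is moved more than 20 mm (distance of short_bar_centre from where it was at the start of the episode above 0.02 m).
It fails at once if the longer bar is lifted off the bench (its centre more than 15 mm above where it lies) (height (world z) of long_bar_centre above 0.03 m).
It also fails if it takes over 51 s, if anything falls off the work surface, if the arm or the gripper's body presses on something with over 40 N, if the wrist force passes 120 N, or if a joint passes its speed limit or range.

### The arm

A 6-joint arm with a two-finger parallel gripper is mounted at the origin on a cart in front of the work surface, level with it; the furniture and walls round the work are solid. World frame = base frame: x ahead of the robot, y to its left, z up, the work surface at z = 0. Lengths are in m, angles in degrees, forces in N, time in s.
With the tool pointing down it reaches from about 0.4 to 0.825 m from the base axis. Payload 7 kg.
Tool frame: the origin (TCP) lies on the front face of the gripper's body, between the roots of the fingers; the fingertips stand 66 mm ahead of it and the grasp point (between the pads) lies 47 mm ahead of it; z points along the fingers, y is the line along which they close (so a half turn about z gives the same grasp; the last joint's range is limited). The gripper opens to 88 mm and grips with 3 to 60 N. Pads are 19 mm wide; open, the fingers measure 130 mm over their backs; the gripper's body (78 mm by 193 mm) begins 47 mm behind the grasp point.
Start: joints at [-58.321, 20.546, 0.682, 0, -70.136, -16.507], TCP at [0.177, -0.651, 0.292] pointing down, gripper open.
Joint ranges: [-176.03, 176.03], [-82.01, 121.73], [-58.28, 71.71], [-173.87, 95.51], [-174.79, -0.11], [-173.66, 173.66]. Speed limits (degrees/s): [136.94, 136.94, 172.46, 180, 180, 180].

### API

Orientations are given as [roll, pitch, yaw] about the fixed x, y, z axes, in that order (R = Rz(yaw) Ry(pitch) Rx(roll)).
In Python, from plant import ctrl gives the robot as it stands.
- The arm moves only by the tool send_rows, never from a script. Its argument "deltas" is a list of rows, each a list of 2 entries, a list of its own where there are three numbers: the shift along the tool's x, y, z each as a share of 800 mm, from -1 to 1, then the turn about the tool's z as a share of 90 degrees, from -1 to 1. A call has exactly 5 rows; each row is the pose to reach, as a shift and turn from the pose commanded when the call began, along the tool's axes at that moment; what a row does not reach only later rows make up. A row lasts 1/12 s, in which the tool goes at most 41.7 mm and 7.16 degrees, less where a joint would pass 70% of its speed; a pose out of reach is approached as far as the arm can. A call with a number of a shift or a turn outside -1 to 1 is refused whole. A call with a gripper value outside its range is refused whole. "gripper" is the opening, from 0 (shut) to 1 (fully open), set as the call begins (left out, the last holds). The fingers move at their own pace and stop on an object; the grip force is fixed at half the most. Time passes only in rows, so rows that repeat a pose let the fingers close, or fill a call up. It gives the time, the measured TCP pose, the force, the opening and the grip force at its end, in the units of the state.
- ctrl.get_obs(): the state, without advancing time (a new reading comes with each control period).
- ctrl.snapshot(name): name is "scene" or "top" or "wrist"; returns a dict with "color" (420x560x3 uint8, red, green, blue), "vertical_fov" (degrees; the focal length in pixels is half the picture's height over the tangent of half this angle, whatever the lens; pixels are square), "cx", "cy" (the principal point, pixels), "rvec" (rotation vector, rad) and "tvec" (3), from world to camera coordinates, as OpenCV has them. Camera axes: x right, y down, z forward; pixel columns grow to the right and rows downward; lengths in m; the calibration is good to about 2 mm. A picture is of the moment at which its call begins. There is no depth.
- ctrl.close_job(): hands the job in; it is judged then, once.
Trained networks look in a picture, given as the dict that the camera call returned (one of the last four; its "shot" number tells which), for a name from the list of things; names that differ only in an ending like _2 or _b are one class to them, and where a whole thing is asked for, a point or a joint stands for the part that bears it (a point fixed in the world has none). Each returns a list of dicts, best first, with "conf" (0 to 1); they miss things now and then, are a little off and sometimes report something else, mostly with a low value. They report only what shows in the picture. A call takes as long as a camera call.
- ctrl.boxes_of(picture, thing): "xy" ([column, row] as shares, 0 to 1, of the picture: columns of its width, rows of its height, amid what is visible of it).
- ctrl.cut_out(picture, thing): "pixels" (420x560 bool, what is visible of it) and "xy" ([column, row] as shares, 0 to 1, of the picture: columns of its width, rows of its height, amid what is visible of it).
The state is a dict: "clock": time; "joint_pos": joint angles; "qvel": joint speeds; "tau": joint torques, N m; "tool_pos": TCP position; "orientation": TCP orientation; "force": force on the tool from outside, world axes, zero at the start; "moment": the same for the moment, N m; "opening": finger opening in m; "gripper_force": force on a finger pad.
Only numpy, scipy, OpenCV 4.12 (cv2) and the standard library are available. Lean on these libraries where they do the work, as an engineer would, in place of code of your own. Each camera call takes 0.05 s, during which the arm holds its last target. There are 200 camera calls.

## Working session

There is one attempt and no reset: what is moved stays moved. The work goes in short steps, Python scripts to look and compute and a tool call to move; the robot and the scene stay as the last step left them, time stands still between calls to the robot, and variables do not carry over. Pictures are saved under pics/ and viewed, at most 10 in all, crops included, and the job is handed in when it is done.

Besides the shell and the picture viewer there is one more tool, called by a JSON object that holds its "fn" and its "kwargs". send_rows: Moves the arm, as the interface text tells. Shift numbers are shares of 800 mm and turn numbers shares of 90 degrees, none past 1 either way. Its arguments: {"type":"object","properties":{"deltas":{"type":"array","items":{"type":"array"}},"gripper":{"type":"number"}},"required":["deltas"]}

```bash
mkdir -p pics; cat > h.py <<'E'
import numpy as np, cv2
from plant import ctrl
def K(p):
    f=210/np.tan(np.radians(p["vertical_fov"])/2)
    return np.array([[f,0,p["cx"]],[0,f,p["cy"]],[0,0,1.]])
def ray(p,uv,z):
    R=cv2.Rodrigues(np.array(p["rvec"],float))[0]; t=np.array(p["tvec"],float).ravel()
    c=-R.T@t; uv=np.atleast_2d(uv)
    d=(R.T@np.linalg.inv(K(p))@np.c_[uv,np.ones(len(uv))].T).T
    return c+d*((z-c[2])/d[:,2])[:,None]
def save(p,n): cv2.imwrite(f"pics/{n}.png",p["color"][:,:,::-1])
E
python3 - <<'E'
from h import *
print(ctrl.get_obs())
for n in("top","scene"):
    p=ctrl.snapshot(n); save(p,n+"0")
    R=cv2.Rodrigues(np.array(p["rvec"],float))[0]
    print(n,-R.T@np.array(p["tvec"]).ravel(), p["vertical_fov"])
    for th in("long_bar_centre","short_bar_centre","wheel_centre"):
        for c in ctrl.cut_out(p,th)[:2]:
            m=c["pixels"].astype(np.uint8); r=cv2.minAreaRect(np.argwhere(m)[:,::-1].astype(np.float32))
            b=cv2.boxPoints(r); print(th,round(c["conf"],2),m.sum(),b.round().tolist()); print(ray(p,b,0.03).round(3).tolist())
E
```

```text
{'clock': 0.0, 'joint_pos': array([-5.83238975e+01,  2.05920938e+01,  6.33540606e-01, -2.15952211e-02,
       -7.01370553e+01, -1.65052156e+01]), 'qvel': array([ 0.06057946, -0.0888746 , -0.05124502, -0.06892439,  0.01403404,
        0.0200203 ]), 'tau': array([-3.91808380e-04, -5.82709050e+01,  2.93055421e+01,  6.99737817e+00,
        6.98700955e-03, -1.62398596e-04]), 'tool_pos': array([ 0.17651233, -0.6511058 ,  0.29120876]), 'orientation': array([ 1.79902563e+02, -7.70117938e-03, -1.64836461e+02]), 'force': array([0.11772375, 0.27179114, 0.73646306]), 'moment': array([ 0.01732858,  0.02048202, -0.02980487]), 'gripper_force': 0.0, 'opening': 0.08725860624839726}
top [0.07068965 0.27827523 0.801411  ] 54.393671748305636
long_bar_centre 0.97 1765 [[144.0, 358.0], [198.0, 279.0], [215.0, 291.0], [162.0, 369.0]]
[[0.421, 0.402, 0.03], [0.545, 0.263, 0.03], [0.504, 0.238, 0.03], [0.387, 0.377, 0.03]]
long_bar_centre 0.64 809 [[239.0, 267.0], [280.0, 239.0], [289.0, 253.0], [248.0, 281.0]]
[[0.539, 0.172, 0.03], [0.571, 0.06, 0.03], [0.527, 0.056, 0.03], [0.498, 0.165, 0.03]]
short_bar_centre 0.89 792 [[239.0, 268.0], [279.0, 239.0], [289.0, 253.0], [249.0, 282.0]]
[[0.537, 0.172, 0.03], [0.573, 0.062, 0.03], [0.529, 0.057, 0.03], [0.496, 0.164, 0.03]]Traceback (most recent call last):
  File "<stdin>", line 8, in <module>
ValueError: it knows: long_bar_centre, rail_face, short_bar_centre
```

```bash
python3 - <<'E'
from h import *
for n in("top","scene"):
    p=ctrl.snapshot(n); save(p,n+"0")
    R=cv2.Rodrigues(np.array(p["rvec"],float))[0]
    print(n,-R.T@np.array(p["tvec"]).ravel())
    for th in("rail_face","long_bar_centre","short_bar_centre"):
        for c in ctrl.cut_out(p,th)[:1]:
            m=c["pixels"].astype(np.uint8); r=cv2.minAreaRect(np.argwhere(m)[:,::-1].astype(np.float32))
            b=cv2.boxPoints(r); print(th,round(c["conf"],2),m.sum(),b.round().tolist()); print(ray(p,b,0.03).round(3).tolist())
E
```

```text
top [0.07068965 0.27827523 0.801411  ]
rail_face 0.73 3210 [[110.0, 301.0], [258.0, 196.0], [269.0, 212.0], [122.0, 317.0]]
[[0.566, 0.443, 0.03], [0.717, 0.059, 0.03], [0.657, 0.052, 0.03], [0.521, 0.428, 0.03]]
long_bar_centre 0.55 1791 [[144.0, 358.0], [200.0, 279.0], [217.0, 291.0], [160.0, 370.0]]
[[0.421, 0.403, 0.03], [0.542, 0.258, 0.03], [0.502, 0.234, 0.03], [0.387, 0.379, 0.03]]
short_bar_centre 0.89 827 [[238.0, 267.0], [280.0, 239.0], [290.0, 254.0], [248.0, 281.0]]
[[0.539, 0.173, 0.03], [0.572, 0.059, 0.03], [0.527, 0.055, 0.03], [0.497, 0.166, 0.03]]
scene [0.96143917 0.85550071 0.75564283]
rail_face 0.81 6614 [[209.0, 311.0], [228.0, 277.0], [400.0, 375.0], [381.0, 409.0]]
[[0.75, 0.116, 0.03], [0.676, 0.04, 0.03], [0.524, 0.428, 0.03], [0.594, 0.465, 0.03]]
long_bar_centre 0.76 2087 [[336.0, 329.0], [342.0, 307.0], [437.0, 331.0], [431.0, 353.0]]
[[0.558, 0.282, 0.03], [0.517, 0.239, 0.03], [0.4, 0.382, 0.03], [0.445, 0.416, 0.03]]
short_bar_centre 0.97 922 [[271.0, 274.0], [282.0, 258.0], [326.0, 286.0], [315.0, 302.0]]
[[0.591, 0.08, 0.03], [0.545, 0.042, 0.03], [0.511, 0.17, 0.03], [0.555, 0.201, 0.03]]
```

View pics/top0.png

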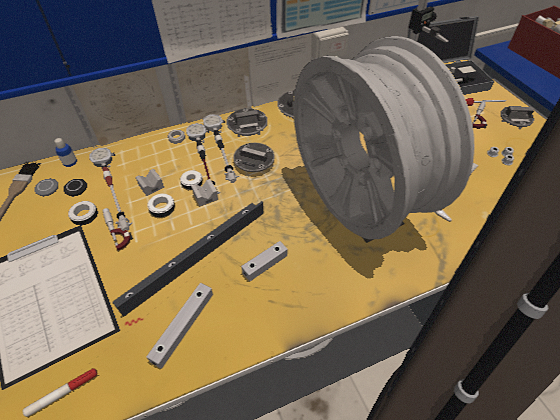

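View pics/scene0.png

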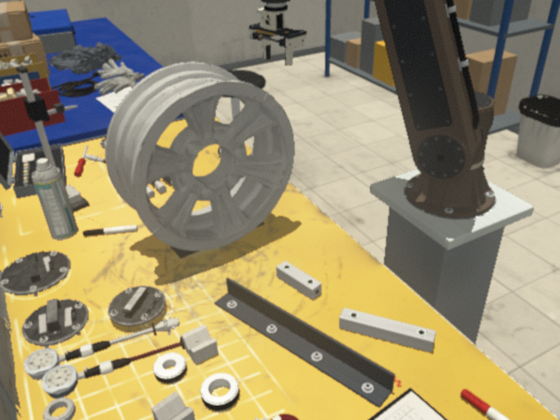

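The top view shows the long bar from (155,362) to (205,290), the rail's near face from (120,312) to (265,208), and the short bar at (264,260). The wheel stands to the right, with its base near (370,235). Next I'll fit the poses.

```bash
cat >> h.py <<'E'
from scipy.optimize import minimize
def hull(p,x,y,a,L):
    c,s=np.cos(a),np.sin(a)
    P=np.array([[x+i*.015*c-j*L/2*s,y+i*.015*s+j*L/2*c,k] for i in(-1,1) for j in(-1,1) for k in(0,.03)])
    u=cv2.projectPoints(P,np.array(p["rvec"],float),np.array(p["tvec"],float),K(p),None)[0]
    m=np.zeros((420*4,560*4),np.uint8); cv2.fillConvexPoly(m,cv2.convexHull((u*4+1.5).astype(np.int32)),1)
    return cv2.resize(m.astype(np.float32),(560,420),interpolation=cv2.INTER_AREA)
def fit(ps,ms,x0,L):
    f=lambda q: sum(np.abs(hull(p,*q,L)-m).sum()/m.sum() for p,m in zip(ps,ms))
    S=np.array(x0)+np.array([[0,0,0],[.02,0,0],[0,.02,0],[0,0,.15]])
    r=minimize(f,x0,method="Nelder-Mead",options=dict(initial_simplex=S,xatol=1e-4,fatol=1e-4)); return r.x,r.fun
E
python3 - <<'E'
from h import *
ps=[ctrl.snapshot("top"),ctrl.snapshot("scene")]
for th,L,x0 in(("long_bar_centre",.18,(.463,.32,.7)),("short_bar_centre",.11,(.535,.114,.36))):
    ms=[ctrl.cut_out(p,th)[0]["pixels"].astype(float) for p in ps]
    q,e=fit(ps,ms,x0,L); print(th,q.round(4),np.degrees(q[2]),e)
    if L>.15: Q=q
    else: S=q
m=ctrl.cut_out(ps[0],"rail_face")[0]["pixels"]
# bottom edge per column
cols=[c for c in range(560) if m[:,c].any()]; print(cols[0],cols[-1])
cc=np.array(cols[12:-12]); bot=np.array([np.where(m[:,c])[0].max() for c in cc])+.5
W=ray(ps[0],np.c_[cc,bot],0.0)
l=cv2.fitLine(W[:,:2].astype(np.float32),cv2.DIST_HUBER,0,.01,.01).ravel(); d=l[:2]*np.sign(l[1]); 
n=np.array([d[1],-d[0]]); print("rail dir",d,"ang",np.degrees(np.arctan2(-d[0],d[1])),"pt",l[2:],"resid",np.std((W[:,:2]-l[2:])@n))
k=(W[:,:2]-l[2:])@d; mid=l[2:]+d*(k.min()+k.max())/2; print("len",np.ptp(k),"mid",mid)
for q in(Q,S): print("rel rail x,y",(q[:2]-mid)@n,(q[:2]-mid)@d)
print("wheel",ray(ps[0],[[370,238],[405,235],[300,180]],0.0))
E
```

```text
long_bar_centre [0.4695 0.3209 0.6864] 39.32540022131261 0.09277966684620026
short_bar_centre [0.5423 0.1099 0.2913] 16.690742375088544 0.2018541530593041
113 262
rail dir [-0.36031523  0.9328306 ] ang 21.119556 pt [0.60031   0.2715982] resid 0.0007008538550385115
len 0.3500224106698631 mid [0.60381793 0.26251647]
rel rail x,y -0.10421650030992015 0.10286932944239813
rel rail x,y -0.11241524582774375 -0.12020376214197696
wheel [[ 5.09583276e-01 -1.49661036e-01  0.00000000e+00]
 [ 4.84062191e-01 -2.32255988e-01  0.00000000e+00]
 [ 7.49629589e-01 -7.60908616e-02 -1.11022302e-16]]
```

```bash
python3 - <<'E'
from h import *
ps=[ctrl.snapshot("top"),ctrl.snapshot("scene")]
Pm=[K(p)@np.c_[cv2.Rodrigues(np.array(p["rvec"],float))[0],np.array(p["tvec"],float).ravel()] for p in ps]
X=cv2.triangulatePoints(Pm[0],Pm[1],np.array([[358.],[148.]]),np.array([[205.],[165.]])); print((X[:3]/X[3]).T)
print(ray(ps[0],[[358,148]],.204),ray(ps[1],[[205,165]],.204))
o=ctrl.get_obs(); 
y=np.radians(o["orientation"][2]); R=np.array([[np.cos(y),np.sin(y)],[np.sin(y),-np.cos(y)]]) # cols tool x,y
print(R,o["tool_pos"])
for w in((.25,-.35),(.3,0),(.38,.2865)): print(w,R.T@(np.array(w)-o["tool_pos"][:2])/.8)
E
```

```text
[[ 0.62918831 -0.15466679  0.19555426]]
[[ 0.61410828 -0.14169239  0.204     ]] [[ 0.63395695 -0.14735921  0.204     ]]
[[-0.96513745 -0.26174357]
 [-0.26174357  0.96513745]] [ 0.17663587 -0.65145351  0.29216741]
(0.25, -0.35) [-0.18713748  0.33967685]
(0.3, 0) [-0.36197139  0.74556552]
(0.38, 0.2865) [-0.55222205  1.06503101]
```

{"fn": "send_rows", "kwargs": {"deltas": [[[-0.023,0.041,-0.016],-0.014],[[-0.046,0.082,-0.032],-0.028],[[-0.069,0.123,-0.048],-0.042],[[-0.092,0.164,-0.064],-0.055],[[-0.115,0.205,-0.08],-0.066]]}}

```text
clock: 1.42
tool_pos: [0.2225, -0.4675, 0.3565]
orientation: [180.0, -0.0, -158.9]
force: [1.8, 0.4, 1.3]
opening: 0.0878
gripper_force: 0.0
```

{"fn": "send_rows", "kwargs": {"deltas": [[[-0.032,0.037,-0.011],0],[[-0.064,0.074,-0.022],0],[[-0.096,0.111,-0.033],0],[[-0.128,0.148,-0.044],0],[[-0.16,0.185,-0.055],0]]}}

```text
clock: 1.83
tool_pos: [0.2884, -0.2833, 0.4009]
orientation: [-180.0, 0.1, -158.9]
force: [1.7, 0.4, -0.4]
opening: 0.0879
gripper_force: 0.0
```

{"fn": "send_rows", "kwargs": {"deltas": [[[-0.035,0.036,0],0],[[-0.07,0.072,0],0],[[-0.105,0.108,0],0],[[-0.14,0.144,0],0],[[-0.175,0.18,0],0]]}}

```text
clock: 2.25
tool_pos: [0.3672, -0.0983, 0.4009]
orientation: [-180.0, 0.1, -158.9]
force: [1.7, 0.2, 0.5]
opening: 0.0875
gripper_force: 0.0
```

{"fn": "send_rows", "kwargs": {"deltas": [[[-0.023,0.044,0],0],[[-0.046,0.088,0],0],[[-0.069,0.132,0],0],[[-0.092,0.176,0],0],[[-0.115,0.22,0],0]]}}

```text
clock: 2.67
tool_pos: [0.3892, 0.0991, 0.4008]
orientation: [180.0, 0.1, -158.8]
force: [1.4, 0.3, -0.1]
opening: 0.0874
gripper_force: 0.0
```

{"fn": "send_rows", "kwargs": {"deltas": [[[-0.015,0.044,0.015],0],[[-0.03,0.088,0.03],0],[[-0.045,0.132,0.05],0],[[-0.06,0.177,0.07],0],[[-0.074,0.222,0.09],0]]}}

```text
clock: 3.08
tool_pos: [0.3805, 0.2861, 0.3279]
orientation: [180.0, 0.1, -158.9]
force: [1.6, 0.1, 0.2]
opening: 0.0878
gripper_force: 0.0
```

```bash
python3 - <<'E'
from h import *
p=ctrl.snapshot("wrist"); save(p,"w1"); o=ctrl.get_obs(); print(o["tool_pos"],o["orientation"],o["force"],o["joint_pos"])
for th,L,x0 in(("long_bar_centre",.18,(.4695,.321,.686)),):
    c=ctrl.cut_out(p,th)
    if c: print(c[0]["conf"],fit([p],[c[0]["pixels"].astype(float)],x0,L))
E
```

```text
[0.38006762 0.2903553  0.32406599] [-1.79980363e+02 -1.33735949e-01 -1.58828248e+02] [ 0.80785158  5.34963425 -1.31377518] [ 6.09696334e+01  5.01848137e-01 -2.01669746e+01 -7.53080792e-02
 -6.94465134e+01 -1.29771348e+02]
0.59 (array([0.4685184 , 0.32332003, 0.68668925]), np.float64(0.1512293652638921))
```

View pics/w1.png

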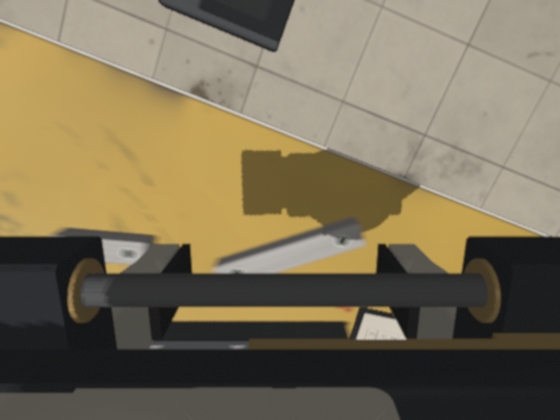

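The wrist view shows the long bar at (215–360, 225–275) between the fingers and still ahead of them. The bench edge is behind, so the way down is clear.

{"fn": "send_rows", "kwargs": {"deltas": [[[0,0,0.05],0],[[0,0,0.1],0],[[0,0,0.15],0],[[0,0,0.2],0],[[0,0,0.25],0]]}}

```text
clock: 3.6
tool_pos: [0.3811, 0.284, 0.1274]
orientation: [179.9, 0.1, -158.9]
force: [-0.4, 1.3, -0.4]
opening: 0.0875
gripper_force: 0.0
```

{"fn": "send_rows", "kwargs": {"deltas": [[[0,0,0.03],0],[[0,0,0.056],0],[[0,0,0.056],0],[[0,0,0.056],0],[[0,0,0.056],0]]}}

```text
clock: 4.02
tool_pos: [0.3816, 0.2847, 0.0846]
orientation: [180.0, 0.1, -158.9]
force: [0.2, 0.3, 0.9]
opening: 0.088
gripper_force: 0.0
```

{"fn": "send_rows", "kwargs": {"deltas": [[[0,0,0.01],0],[[-0.01,0,0.01],0],[[-0.02,0,0.01],0],[[-0.03,0,0.01],0],[[-0.04,0,0.01],0]]}}

```text
clock: 4.43
tool_pos: [0.4121, 0.2964, 0.0759]
orientation: [180.0, 0.1, -158.9]
force: [0.1, -0.3, 0.2]
opening: 0.0876
gripper_force: 0.0
```

{"fn": "send_rows", "kwargs": {"deltas": [[[-0.008,0,0],0],[[-0.016,0,0],0],[[-0.024,0,0],0],[[-0.032,0,0],0],[[-0.04,0,0],0]]}}

```text
clock: 4.85
tool_pos: [0.4408, 0.307, 0.0751]
orientation: [-180.0, -0.1, -158.9]
force: [-2.4, 0.8, 0.3]
opening: 0.0877
gripper_force: 1.1
```

{"fn": "send_rows", "kwargs": {"deltas": [[[-0.008,0,0],0],[[-0.016,0,0],0],[[-0.024,0,0],0],[[-0.032,0,0],0],[[-0.04,0,0],0]]}}

```text
clock: 5.27
tool_pos: [0.4707, 0.3185, 0.0752]
orientation: [-180.0, -0.1, -158.9]
force: [-8.3, -3.3, 5.3]
opening: 0.088
gripper_force: 3.7
```

{"fn": "send_rows", "kwargs": {"deltas": [[[-0.008,0,0],0],[[-0.016,0,0],0],[[-0.024,0,0],0],[[-0.032,0,0],0],[[-0.04,0,0],0]]}}

```text
clock: 5.68
tool_pos: [0.5001, 0.3295, 0.0753]
orientation: [-179.9, -0.1, -158.9]
force: [-5.4, -1.9, 3.5]
opening: 0.0873
gripper_force: 3.1
```

```bash
python3 - <<'E'
from h import *
p=ctrl.snapshot("scene"); save(p,"s2"); o=ctrl.get_obs(); print(o["tool_pos"],o["force"])
n=np.array([.9328,.3603]);d=np.array([-.3603,.9328]);mid=np.array([.6038,.2625])
ps=[p,ctrl.snapshot("top")]; g=[]
for q in ps:
    c=ctrl.cut_out(q,"long_bar_centre"); print([x["conf"] for x in c]); 
    if c: g.append((q,c[0]["pixels"].astype(float)))
save(ps[1],"t2")
q,e=fit([a for a,_ in g],[b for _,b in g],(.53,.345,.37),.18); print(q,e,np.degrees(q[2])-21.1,(q[:2]-mid)@n,(q[:2]-mid)@d,"tcp",(o["tool_pos"][:2]-mid)@n)
E
```

```text
[0.5014357  0.33022198 0.07532256] [ 0.18623655 -0.76840237  1.60990083]
[0.59]
[]
[0.52497819 0.33351716 0.35525928] 0.04899267399267399 -0.7451424732276628 -0.04793749746486042 0.09464430243055905 tcp -0.0710851932821299
```

View pics/s2.png

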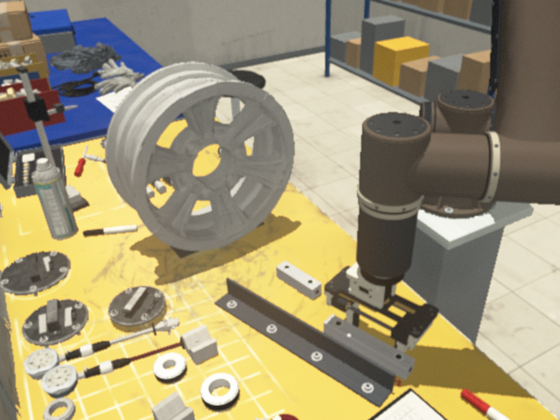

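The bar now lies parallel to the rail at (325–412, 320–370), about 33 mm short of contact. I'll keep going slowly.

{"fn": "send_rows", "kwargs": {"deltas": [[[-0.006,0,0],0],[[-0.012,0,0],0],[[-0.018,0,0],0],[[-0.024,0,0],0],[[-0.03,0,0],0]]}}

```text
clock: 6.3
tool_pos: [0.5218, 0.338, 0.0754]
orientation: [-179.9, -0.2, -158.9]
force: [-7.5, -2.7, 5.5]
opening: 0.088
gripper_force: 3.7
```

{"fn": "send_rows", "kwargs": {"deltas": [[[-0.001,0,0],0],[[-0.002,0,0],0],[[-0.003,0,0],0],[[-0.004,0,0],0],[[-0.005,0,0],0]]}}

```text
clock: 6.72
tool_pos: [0.5254, 0.3396, 0.0753]
orientation: [-180.0, -0.1, -158.9]
force: [-6.7, -2.1, 4.6]
opening: 0.0876
gripper_force: 3.5
```

{"fn": "send_rows", "kwargs": {"deltas": [[[-0.001,0,0],0],[[-0.0015,0,0],0],[[-0.002,0,0],0],[[-0.0025,0,0],0],[[-0.003,0,0],0]]}}

```text
clock: 7.13
tool_pos: [0.5277, 0.3404, 0.0753]
orientation: [-180.0, -0.1, -158.9]
force: [-6.6, -2.1, 5.5]
opening: 0.0875
gripper_force: 3.5
```

```bash
python3 - <<'E'
from h import *
n=np.array([.9328,.3603]);d=np.array([-.3603,.9328]);mid=np.array([.6038,.2625])
p=ctrl.snapshot("scene"); save(p,"s3"); o=ctrl.get_obs(); print(o["tool_pos"],o["force"],"tcp",(o["tool_pos"][:2]-mid)@n)
c=ctrl.cut_out(p,"long_bar_centre"); print([x["conf"] for x in c])
q,e=fit([p],[c[0]["pixels"].astype(float)],(.55,.343,.36),.18); print(q,e,np.degrees(q[2])-21.1,(q[:2]-mid)@n,(q[:2]-mid)@d)
E
```

```text
[0.52775899 0.34044436 0.07532766] [-6.50153562 -2.68184967  4.74934359] tcp -0.04284770185289609
[0.88]
[0.54315119 0.34126298 0.25309593] 1.395356399583767 -6.5986716374164835 -0.02819490724284009 0.09532187559351435
```

{"fn": "send_rows", "kwargs": {"deltas": [[[-0.0005,0,0],0],[[-0.001,0,0],0],[[-0.0015,0,0],0],[[-0.002,0,0],0],[[-0.0025,0,0],0]]}}

```text
clock: 7.65
tool_pos: [0.5292, 0.341, 0.0753]
orientation: [-180.0, -0.2, -158.9]
force: [-10.8, -2.4, 7.1]
opening: 0.0879
gripper_force: 5.2
```

```bash
python3 - <<'E'
from h import *
p=ctrl.snapshot("scene"); save(p,"s4"); cv2.imwrite("pics/s4c.png",cv2.resize(p["color"][250:420,200:460,::-1],None,fx=3,fy=3,interpolation=cv2.INTER_CUBIC))
E
```

```text
(no output)
```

View pics/s4c.png

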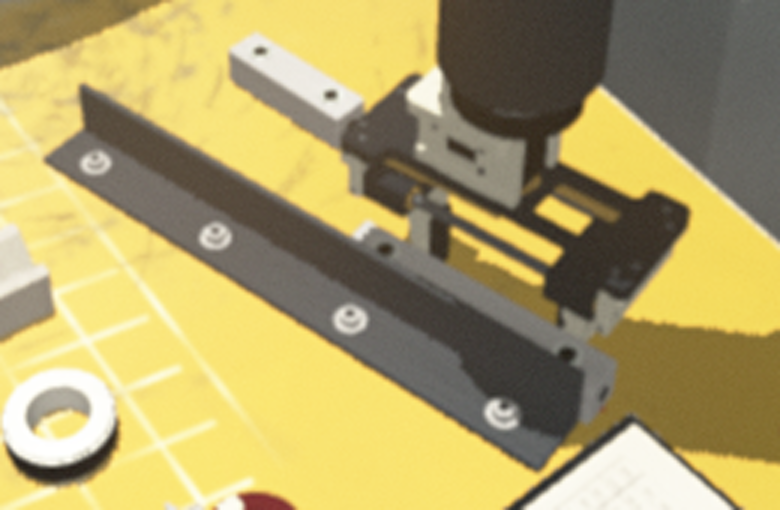

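The bar sits right behind the rail's upright, parallel to it, from about (355,225) to (615,360) in the crop. The force is starting to rise, so I'll give one small push more.

{"fn": "send_rows", "kwargs": {"deltas": [[[-0.0004,0,0],0],[[-0.0008,0,0],0],[[-0.0012,0,0],0],[[-0.0016,0,0],0],[[-0.002,0,0],0]]}}

```text
clock: 8.12
tool_pos: [0.5293, 0.3411, 0.0753]
orientation: [-179.9, -0.3, -158.9]
force: [-16.7, -2.8, 12.3]
opening: 0.0874
gripper_force: 8.1
```

The arm has stalled and the force is up to 17 N, so the bar is against the rail. Backing off.

{"fn": "send_rows", "kwargs": {"deltas": [[[0.003,0,0],0],[[0.01,0,0],0],[[0.025,0,0],0],[[0.05,0,0],0],[[0.09,0,0],0]]}}

```text
clock: 8.53
tool_pos: [0.4663, 0.3178, 0.0754]
orientation: [179.9, 0.2, -158.9]
force: [-0.2, 1.2, 0.5]
opening: 0.0877
gripper_force: 0.0
```

{"fn": "send_rows", "kwargs": {"deltas": [[[0.04,0,-0.02],0],[[0.06,0,-0.06],0],[[0.08,0,-0.1],0],[[0.09,0,-0.14],0],[[0.09,0,-0.14],0]]}}

```text
clock: 8.95
tool_pos: [0.3986, 0.2925, 0.1938]
orientation: [179.7, 0.6, -158.8]
force: [0.9, 1.2, -0.4]
opening: 0.0877
gripper_force: 0.0
```

```bash
python3 - <<'E'
from h import *
n=np.array([.9328,.3603]);d=np.array([-.3603,.9328]);mid=np.array([.6038,.2625])
o=ctrl.get_obs(); print(o["tool_pos"],o["force"])
s=[]
for k in("scene","top"):
    p=ctrl.snapshot(k); s.append(p["color"][:,:,::-1])
    for th in("long_bar_centre","short_bar_centre"): print(k,th,[(round(c["conf"],2),(np.array(c["xy"])*[560,420]).round()) for c in ctrl.boxes_of(p,th)])
z=lambda a:cv2.resize(a,(400,300),interpolation=cv2.INTER_CUBIC)
cv2.imwrite("pics/e.png",np.hstack([z(s[0][250:415,210:430]),z(s[1][190:355,90:310])]))
E
```

```text
[0.39861731 0.29254925 0.19383712] [ 0.87267285  1.18948832 -0.44424934]
scene long_bar_centre [(0.74, array([372., 357.]))]
scene short_bar_centre [(0.86, array([297., 282.]))]
top long_bar_centre []
top short_bar_centre []
```

View pics/e.png

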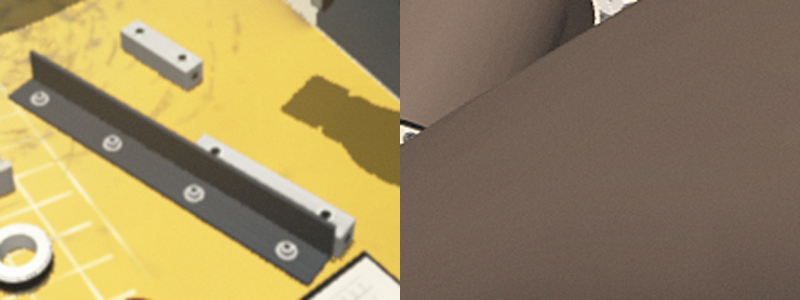

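The left panel shows the bar parallel and tight behind the rail. The short bar hasn't moved and the gripper is clear. The right panel only shows the arm blocking the top camera. Handing in.

```bash
python3 -c "
from h import *
print(ctrl.close_job())"
```

```text
the job is handed in; nothing more can be done
None
```

The longer bar lies flat and parallel against the rail's near face, the shorter bar looks unmoved, the gripper is clear, and I handed the job in at about 9 s; no verdict came back.

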